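Weigh down a glued label and set the drying timer

ROBOT

A 7-joint arm with a two-finger parallel gripper is mounted at the origin on the work surface. World frame = base frame: x ahead of the robot, y to its left, z up, the work surface at z = 0. Lengths are in m, angles in rad, forces in N, time in s.
With the tool pointing down it reaches from about 0.4 to 0.875 m from the base axis. Payload 19.3 kg.
Tool frame: the origin (TCP) lies between the finger pads; the fingertips stand bot.tcp_to_tips ahead of it and the grasp point (between the pads) is the TCP (bot.tcp_to_tips is the distance from the TCP to the fingertips, in m); z points along the fingers, y is the line along which they close (so a half turn about z gives the same grasp; the last joint's range is limited). The gripper opens to 85 mm and grips with 20 to 120 N. Pads are 22 mm wide; open, the fingers measure 114 mm over their backs; the gripper's body (76 mm by 85 mm) begins 54 mm behind the grasp point. The pads swing forward as they close: fully open they stand 13 mm farther back than shut.
Start: joints at [-1.211, 0.521, -0.036, 1.599, 0.021, 1.021, -0.113], TCP at [0.26, 0.568, 0.25] pointing down, gripper open.
Joint ranges: [-2.91, 2.91], [-0.3, 2.13], [-1.5, 1.42], [0.17, 2.43], [-1.26, 4.41], [0.16, 1.93], [-2.52, 2.52]. Speed limits (rad/s): [1.89, 1.89, 2.39, 2.39, 3.01, 3.01, 3.01].

INTERFACE

Orientations are given as [roll, pitch, yaw] about the fixed x, y, z axes, in that order (R = Rz(yaw) Ry(pitch) Rx(roll)).
In Python, from workcell import telemetry, grab_frame, bot gives the robot as it stands. The module is installed in compiled form; this text tells all that it offers.
- The arm moves only by the shell command python3 -m crank 'ROWS' [FORCE]. ROWS is text: rows parted by semicolons, each of 7 numbers parted by spaces: the finger opening in m, from 0 to 0.0854, then the shift along the tool's x, y, z in m, then the turn, a rotation vector about the tool's x, y, z in degrees. A call has exactly 8 rows; each row shifts and turns the commanded pose from where the row before left it, along the tool's axes as they then stand; what a row does not reach is not made up. A row lasts 1/12 s, in which the tool goes at most 41.7 mm and 7.16 degrees, less where a joint would pass 70% of its speed; a pose out of reach is approached as far as the arm can. A call with a gripper value outside its range is refused whole. The fingers move at their own pace and stop on an object; FORCE is the grip in N (left out, the last holds). Time passes only in rows, so rows that do not move let the fingers close, or fill a call up. It gives the time, the measured TCP pose, the force, the opening and the grip force at its end, in the units of the state.
- telemetry.observe(): the state, without advancing time (a new reading comes with each control period).
- grab_frame(name): name is "side" or "top" or "wrist"; returns a dict with "pixels" (480x640x3 uint8, red, green, blue), "depth" (480x640 float32, m along the optical axis (not along the pixel's ray), 0 where there is no reading), "vertical_fov" (degrees; the focal length in pixels is half the picture's height over the tangent of half this angle, whatever the lens; pixels are square), "cx", "cy" (the principal point, pixels), "distortion" ([k1, k2, p1, p2, k3] as OpenCV has them; the pictures are not rectified), "R" (3x3) and "t" (3): a world point X has camera coordinates R X + t; the wrist camera has in their place "hand_eye" (4x4, takes a point from camera to tool coordinates, whose origin is the TCP and whose axes are the flange's). Camera axes: x right, y down, z forward; pixel columns grow to the right and rows downward; lengths in m; the calibration is good to about 2 mm. A picture is of the moment at which its call begins: read the wrist's pose just before it.
- bot.job_done(): hands the job in; it is judged then, once.
The state is a dict: "clock": time; "qpos": joint angles; "qd": joint speeds; "joint_efforts": joint torques, N m; "position": TCP position; "tool_rot": TCP orientation; "force": force on the tool from outside, world axes, zero at the start; "moment": the same for the moment, N m; "grip_width": finger opening in m; "finger_force": force on a finger pad.
Only numpy, scipy, OpenCV 4.12 (cv2) and the standard library are available. Lean on these libraries where they do the work, as an engineer would, in place of code of your own. Each camera call takes 0.05 s, during which the arm holds its last target. There are 200 camera calls.

TASK

The label on the cardboard document case has just been glued: set the steel pressing weight down gently, flat and squarely centred on it, lined up with the label's long side, and let go. Then set the desk timer to 15 minutes by turning its knob until the pointer is on the green mark; press down on the timer as you turn, because its knob is stiff and the light timer must not slide or swing round on the table. Leave everything else where it is.

Things in the scene. Friction and masses are not known exactly. Their poses are not given: they have to be found in the camera images.
- label (a point): Centre of the white label with a blue edge, 84 (x) x 48 (y) mm, at the middle of the top of a cardboard document case (236 x 186 mm, 40 mm high, flat-topped, fixed). The point is on the top surface, 40 mm above the table; x runs along the label's long side, z up.
- weight_mid (a point): Loose steel weight, 0.8 kg, on the table at the start: block 100 (x) x 60 (y) x 20 mm, blue felt below; on top a centred upright dark wooden bar handle 70 mm long (x), 16 mm thick (y), 34 mm high. Total height 54 mm. Point: its centre, 27 mm above the underside; the handle spans 7 mm below to 27 mm above it. Grip the handle across its thickness.
- knob_grip (a point): Grip point on the axis of the timer's knob, 79 mm above the table. The knob is a grey disc 72 mm across, its top 58 mm above the table, carrying an upright red bar 60 mm long (x), 16 mm thick (y), 34 mm high (top at 92 mm). White pointer line on the -x end of the bar; z up. Disc and bar turn as one, so fingertips gripping the bar may press on the disc.
- timer: Loose desk timer: cream box 130 x 130 mm, 48 mm high, about 0.35 kg, white dial on top with the knob in the middle, feet 52 mm to each side of the axis in x and y. Origin under the axis, front = -x side. The knob takes 0.28 N m, more than its feet hold by weight alone: without some 5 to 8 N of downward push the whole timer turns along; 10 to 20 N is ample.
- timer_knob (a joint): Knob angle in rad, growing clockwise seen from above. 0 = pointer on the thick black zero mark at the middle of the timer's front edge; a full turn is 60 minutes, so 15 minutes = 1.571 = pointer on the green mark (at the timer's +y side). Starts between 0.15 and 0.75; stays where it is left (no run-down, no spring).
- timer_front (a point): Middle of the timer's front side, 65 mm from the knob's axis, 27 mm above the table; x points from here towards the axis. It shows where the timer stands and which way it faces.
- glue_jar: Loose closed glue jar with a white cap and yellow label, 54 mm diameter, 70 mm high; origin under its centre. To be left alone.
- glue_brush: Loose flat glue brush, 170 mm long along x, 20 mm high; origin under its middle. To be left alone.
- stapler: Loose blue and black stapler, 140 x 38 x 53 mm, long along x; origin under its middle. To be left alone.
- tape_roll: Loose roll of tape lying flat, 100 mm diameter, 48 mm high; origin under its centre. To be left alone.

How it is judged:
On the way, in this order (a step that is already met when the one before it is completed fails the run):
1. the weight stands flat and square on the label, let go (horizontal distance between weight_mid and label below 0.012 m and angle between the x axis of weight_mid and the x axis of label, either way round below 0.2 rad and z of weight_mid in the frame of label between 0.023 and 0.03 m and angle between weight_mid's own z axis and vertical below 0.06 rad and contact force between the fingers and weight below 0.3 N), for 0.2 s.
2. the timer's pointer is on the 15 minute mark (value of joint timer_knob between 1.441 and 1.701 rad), for 0.2 s.
At the end, for the whole second after the job is handed in: Weight flat on the label, centre within 12 mm of its centre, long sides parallel within 0.2 rad; knob at 1.571 +/- 0.13 rad (15 minutes, about 1 either way); timer flat, its front side within 25 mm of where it stood; weight and timer at rest (all of step 2 and horizontal distance between weight_mid and label below 0.012 m and angle between the x axis of weight_mid and the x axis of label, either way round below 0.2 rad and z of weight_mid in the frame of label between 0.023 and 0.03 m and angle between each of weight_mid, timer_front's own z axis and vertical below 0.06 rad and distance of timer_front from where it was at the start of the episode below 0.025 m and linear speed of each of timer, weight below 0.02 m/s); the robot touches nothing.
It fails at once if the timer slid or swung round by more than 35 mm at its front side (distance of timer_front from where it was at the start of the episode above 0.035 m).
It fails at once if the weight was let go more than 10 mm above the label, or slammed on the case (over 80 N) (contact force between weight and case above 80 N or (contact force between the fingers and weight below 0.1 N and horizontal distance between weight_mid and label below 0.08 m and z of weight_mid in the frame of label above 0.037 m)).
It fails at once if a bystander (glue jar, brush, stapler, tape roll) was moved by more than 30 mm (distance of any of glue_jar, glue_brush, stapler, tape_roll from where it was at the start of the episode above 0.03 m).
It also fails if it takes over 58 s, if anything falls off the work surface, if the arm or the gripper's body presses on something with over 40 N, if the wrist force passes 120 N, or if a joint passes its speed limit or range.

## Working session

There is one attempt and no reset: what is moved stays moved. The work goes in short steps, Python scripts to look and compute and a shell command to move; the robot and the scene stay as the last step left them, time stands still between calls to the robot, and variables do not carry over. Pictures are saved under pics/ and viewed, at most 10 in all, crops included, and the job is handed in when it is done.

```bash
mkdir -p pics
cat > h.py <<'E'
import numpy as np, cv2
from scipy.spatial.transform import Rotation as Ro
from workcell import telemetry, grab_frame, bot
def grab(name):
    s=telemetry.observe(); f=grab_frame(name)
    p=f["pixels"]; H=p.shape[0]; fl=H/2/np.tan(np.radians(f["vertical_fov"])/2)
    f["K"]=np.array([[fl,0,f["cx"]],[0,fl,f["cy"]],[0,0,1.]])
    if name=="wrist":
        T=np.eye(4); T[:3,:3]=Ro.from_euler("xyz",s["tool_rot"]).as_matrix() if len(np.ravel(s["tool_rot"]))==3 else np.array(s["tool_rot"])
        T[:3,3]=s["position"]; W=T@np.array(f["hand_eye"])
    else:
        W=np.eye(4); R=np.array(f["R"]); W[:3,:3]=R.T; W[:3,3]=-R.T@np.array(f["t"])
    f["W"]=W; return f
def px2plane(f,uv,z):
    uv=np.asarray(uv,float).reshape(-1,1,2)
    n=cv2.undistortPoints(uv,f["K"],np.array(f["distortion"],float)).reshape(-1,2)
    d=np.c_[n,np.ones(len(n))]@f["W"][:3,:3].T; o=f["W"][:3,3]
    return o+d*((z-o[2])/d[:,2])[:,None]
def mask(f,lo,hi):
    return cv2.inRange(cv2.cvtColor(f["pixels"],cv2.COLOR_RGB2HSV),np.array(lo),np.array(hi))
def save(f,n): cv2.imwrite(f"pics/{n}.png",f["pixels"][:,:,::-1])
E
python3 - <<'E'
from h import *
s=telemetry.observe(); print(s["clock"],s["position"],s["tool_rot"],bot.tcp_to_tips)
for n in("top","side"):
    f=grab(n); save(f,n+"0"); print(n,f["W"].round(3).tolist(),f["K"][0,0])
E
```

```text
0.0 [0.26035944 0.56783596 0.24971884] [-3.14043247e+00  8.77477183e-05  2.71171322e+00] 0.019
top [[-0.049, -0.97, 0.24, 0.294], [-0.999, 0.048, -0.012, 0.11], [-0.0, -0.24, -0.971, 1.181], [0.0, 0.0, 0.0, 1.0]] 485.2768887504575
side [[0.989, -0.081, 0.128, 0.394], [-0.151, -0.478, 0.866, -1.022], [-0.009, -0.875, -0.484, 0.706], [0.0, 0.0, 0.0, 1.0]] 544.5132584639468
```

View pics/top0.png

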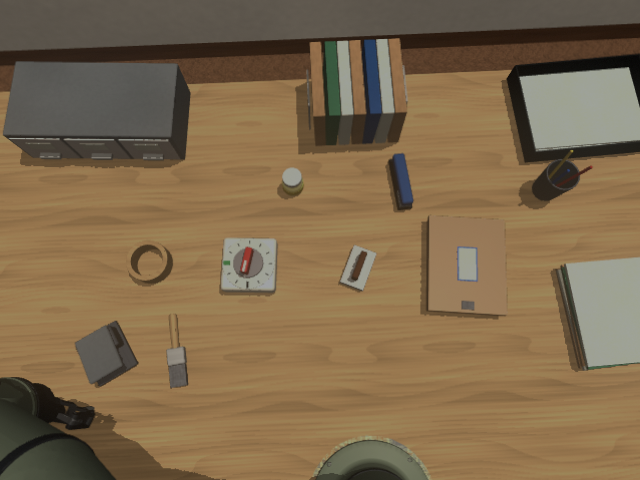

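View pics/side0.png

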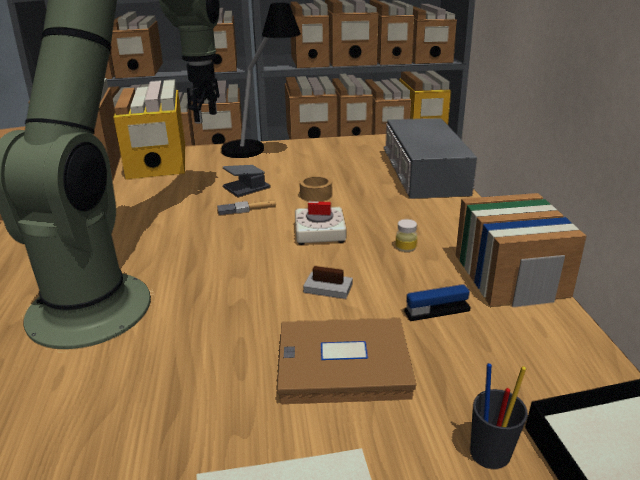

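The top view shows the timer at about (249,264) with its green mark on the left and zero mark at the bottom. The weight is at (358,268), its dark handle tilted, and the label at (467,264). Other items stand clear: jar (292,181), stapler (402,181), tape (150,263), brush (177,350).

```bash
cat > m.py <<'E'
from h import *
def rect(f,m,roi,z,name):
    x0,y0,x1,y1=roi; mm=np.zeros_like(m); mm[y0:y1,x0:x1]=m[y0:y1,x0:x1]
    cs=cv2.findContours(mm,cv2.RETR_EXTERNAL,cv2.CHAIN_APPROX_NONE)[0]
    c=max(cs,key=cv2.contourArea)
    P=px2plane(f,c.reshape(-1,2),z)
    (cx,cy),(w,h),a=cv2.minAreaRect((P[:,:2]*1000).astype(np.float32))
    if h>w: w,h,a=h,w,a+90
    a=(a+90)%180-90
    print(name,"c",round(cx,1),round(cy,1),"size",round(w,1),round(h,1),"long axis deg",round(a,1),"px",len(c))
    return cx,cy,a
E
python3 - <<'E'
from m import *
f=grab("top")
rect(f,mask(f,(100,90,60),(130,255,255)),(440,230,500,290),.04,"label")
rect(f,mask(f,(0,150,60),(8,255,255))|mask(f,(172,150,60),(180,255,255)),(225,240,275,290),.092,"bar")
rect(f,mask(f,(0,60,0),(25,255,110)),(340,245,378,292),.054,"handle")
m=mask(f,(0,0,90),(180,60,255)); rect(f,m,(335,240,382,296),.02,"steel")
rect(f,m,(215,230,285,298),.048,"timer")
rect(f,mask(f,(45,80,50),(85,255,255)),(215,240,245,290),.048,"green")
rect(f,mask(f,(0,0,0),(180,80,70)),(238,276,256,292),.048,"zero")
E
```

```text
label c 568.9 -248.9 size 0.0 0.0 long axis deg 0.0 px 1
bar c 551.0 258.1 size 58.5 16.1 long axis deg -13.2 px 77
handle c 532.9 -3.1 size 73.6 15.9 long axis deg -23.5 px 63
steel c 535.5 -5.3 size 100.2 59.7 long axis deg -24.0 px 116
timer c 550.7 257.7 size 129.8 127.2 long axis deg 87.2 px 201
green c 556.1 310.8 size 12.3 7.3 long axis deg 87.2 px 15
zero c 501.6 262.6 size 9.6 0.0 long axis deg -0.9 px 8
```

```bash
R='0.085 -0.0305 -0.0254 0 0 0 0'; python3 -m crank '0.085 -0.0305 -0.0254 0 0 0 0;0.085 -0.0305 -0.0254 0 0 0 0;0.085 -0.0305 -0.0254 0 0 0 0;0.085 -0.0305 -0.0254 0 0 0 0;0.085 -0.0305 -0.0254 0 0 0 0;0.085 -0.0305 -0.0254 0 0 0 0;0.085 -0.0305 -0.0254 0 0 0 0;0.085 -0.0305 -0.0254 0 0 0 0' 60
python3 -m crank '0.085 -0.0305 -0.0254 0 0 0 0;0.085 -0.0305 -0.0254 0 0 0 0;0.085 -0.0305 -0.0254 0 0 0 0;0.085 -0.0305 -0.0254 0 0 0 0;0.085 -0.0305 -0.0254 0 0 0 0;0.085 -0.0305 -0.0254 0 0 0 0;0.085 -0.0305 -0.0254 0 0 0 0;0.085 -0.0305 -0.0254 0 0 0 0'
python3 -m crank '0.085 0 0 0 0 0 0;0.085 0 0 0 0 0 0;0.085 0 0 0 0 0 0;0.085 0 0 0 0 0 0;0.085 0 0 0 0 0 0;0.085 0 0 0 0 0 0;0.085 0 0 0 0 0 0;0.085 0 0 0 0 0 0'
python3 - <<'E'
from m import *
s=telemetry.observe(); print(s["clock"],s["position"],s["tool_rot"],s["qpos"],s["force"])
f=grab("wrist"); save(f,"w1"); print(f["W"].round(3).tolist())
E
```

```text
clock: 0.82
position: [0.3979, 0.2799, 0.2503]
tool_rot: [3.142, -0.0, 2.712]
force: [0.1, 0.4, -0.2]
grip_width: 0.0848
finger_force: 0.0
clock: 1.48
position: [0.5351, -0.0066, 0.2503]
tool_rot: [3.142, 0.0, 2.712]
force: [1.6, -0.3, -0.6]
grip_width: 0.0848
finger_force: 0.0
clock: 2.15
position: [0.5346, -0.0042, 0.2504]
tool_rot: [3.142, 0.0, 2.712]
force: [-0.1, 0.8, -0.3]
grip_width: 0.0847
finger_force: 0.0
2.15 [ 0.53464568 -0.0042374   0.25036991] [3.14152875e+00 6.05249946e-05 2.71244947e+00] [-0.2222453   0.38172711  0.15696239  1.84532402 -0.07329131  0.92001081
  1.10968423] [-0.08847731  0.75410552 -0.28790313]
[[0.416, 0.871, 0.262, 0.468], [0.909, -0.398, -0.12, 0.026], [-0.0, 0.288, -0.957, 0.372], [0.0, 0.0, 0.0, 1.0]]
```

View pics/w1.png

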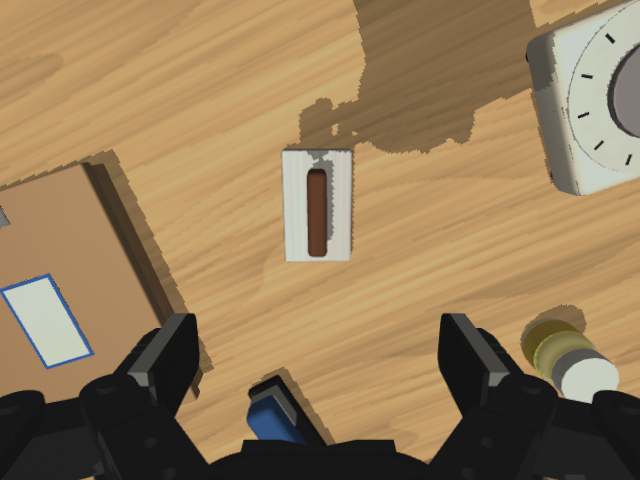

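The wrist view shows the steel block around (318,205), handle (317,212), and the whole label with blue edge at (48,321).

Run:
```python
from m import *
f=grab("wrist")
rect(f,mask(f,(100,90,50),(130,255,255)),(0,265,110,375),.04,"label(blue)")
m=mask(f,(0,0,140),(180,45,255))
rect(f,m,(265,135,370,275),.02,"steel")
rect(f,mask(f,(0,70,20),(12,255,140)),(295,155,340,265),.054,"handle")
g=grab("top")
rect(g,mask(g,(0,0,130),(60,70,255))|mask(g,(60,0,130),(180,70,255)),(452,240,482,287),.04,"label top cam")
```

```text
label(blue) c 526.5 -264.4 size 83.6 48.0 long axis deg -6.1 px 255
steel c 535.2 -5.5 size 98.4 59.2 long axis deg -24.0 px 571
handle c 532.7 -4.6 size 69.7 14.8 long axis deg -24.3 px 199
label top cam c 541.8 -277.0 size 55.4 29.0 long axis deg -7.4 px 57
```

```bash
python3 -m crank '0.085 0 -0.001 0.03 0 0 0;0.085 0 0 0.03 0 0 0;0.085 0 0 0.03 0 0 0;0.085 0 0 0.03 0 0 0;0.085 0 0 0.03 0 0 0;0.085 0 0 0.025 0 0 0;0.085 0 0 0.02 0 0 0;0.085 0 0 0.01 0 0 0'
python3 -m crank '0.04 0 0 0 0 0 0;0.0 0 0 0 0 0 0;0.0 0 0 0 0 0 0;0.0 0 0 0 0 0 0;0.0 0 0 0 0 0 0;0.0 0 0 0 0 0 0;0.0 0 0 0 0 0 0;0.0 0 0 0 0 0 0' 80
```

```text
clock: 2.97
position: [0.5333, -0.0056, 0.043]
tool_rot: [-3.14, -0.002, 2.712]
force: [-1.0, -0.6, -0.5]
grip_width: 0.0852
finger_force: 0.0
clock: 3.63
position: [0.5348, -0.0055, 0.0464]
tool_rot: [3.141, 0.001, 2.712]
force: [-3.3, -0.3, 14.3]
grip_width: 0.0145
finger_force: 79.5
```

```bash
python3 -m crank '0.0 0 0 -0.004 0 0 0;0.0 0 0 -0.008 0 0 0;0.0 0 0 -0.015 0 0 0;0.0 0 0 -0.02 0 0 0;0.0 0 0 -0.02 0 0 0;0.0 0 0 -0.015 0 0 0;0.0 0 0 -0.008 0 0 0;0.0 0 0 0 0 0 0'
python3 - <<'E'
from m import *
s=telemetry.observe(); print(s["position"],s["tool_rot"],s["force"],s["grip_width"])
f=grab("wrist"); save(f,"w2")
E
```

```text
clock: 4.3
position: [0.5349, -0.0055, 0.137]
tool_rot: [3.14, 0.002, 2.712]
force: [0.8, 0.1, -7.4]
grip_width: 0.015
finger_force: 78.7
[ 0.53489246 -0.0055137   0.13702579] [3.14033019e+00 2.09735600e-03 2.71176519e+00] [ 0.82694648  0.13522597 -7.36736101] 0.014965165296264566
```

View pics/w2.png

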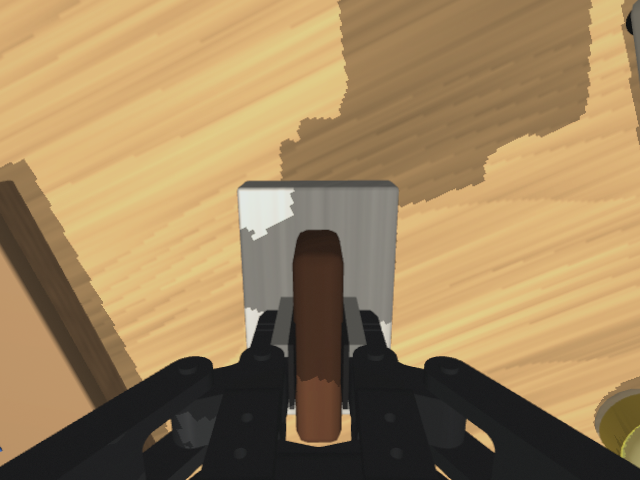

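The weight is held with the handle between the pads at (318,320); the block's near edge runs from (239,183) to (397,183).

Run:
```python
from m import *
f=grab("wrist"); s=telemetry.observe()
# tilt from depth, near-edge from rays
K=f["K"]; vv,uu=np.mgrid[192:260:4,245:392:4]; uu,vv=uu.ravel(),vv.ravel()
k=(abs(uu-318)>32)|(vv<225); uu,vv=uu[k],vv[k]
d=f["depth"][vv,uu]; n=cv2.undistortPoints(np.c_[uu,vv].astype(float).reshape(-1,1,2),K,np.array(f["distortion"],float)).reshape(-1,2)
P=np.c_[n,np.ones(len(n))]*d[:,None]@f["W"][:3,:3].T+f["W"][:3,3]
A=np.c_[P[:,:2],np.ones(len(P))]; c=np.linalg.lstsq(A,P[:,2],rcond=None)[0]; print("plane slope",c[:2],"z med",np.median(P[:,2]),"resid",np.std(A@c-P[:,2]))
E=px2plane(f,[[240,187],[396,187],[242,300],[393,300]],np.median(P[:,2]))
R=Ro.from_euler("xyz",s["tool_rot"]).as_matrix(); print("edge pts in tool mm",((E-s["position"])@R*1000).round(1).tolist())
g=grab("top"); hsv=cv2.cvtColor(g["pixels"],cv2.COLOR_RGB2HSV); print(hsv[264,450:486].tolist())
m=mask(g,(15,0,100),(179,90,255))|mask(g,(95,0,60),(135,255,255))
rect(g,m,(448,236,488,294),.04,"label top cam")
```

```text
plane slope [-0.33536293  0.15116913] z med 0.10798832272369019 resid 0.009046350576855633
edge pts in tool mm [[48.9, -28.3, 27.0], [48.9, 28.8, 27.0], [3.8, -30.0, 27.0], [3.8, 30.1, 27.0]]
[[33, 51, 90], [33, 52, 89], [33, 52, 89], [32, 53, 87], [32, 50, 87], [30, 51, 80], [25, 49, 67], [116, 27, 66], [102, 24, 138], [53, 13, 174], [36, 21, 181], [36, 21, 181], [36, 20, 180], [36, 20, 181], [36, 21, 180], [39, 20, 182], [36, 20, 181], [38, 23, 181], [36, 20, 181], [39, 20, 181], [36, 21, 181], [36, 23, 181], [36, 20, 181], [37, 18, 181], [39, 20, 182], [47, 13, 176], [109, 54, 161], [172, 27, 141], [16, 103, 173], [16, 103, 173], [15, 103, 173], [16, 102, 172], [15, 104, 172], [16, 105, 173], [16, 105, 173], [16, 105, 173]]
label top cam c 520.2 -266.0 size 101.3 49.8 long axis deg -3.9 px 114
```

Run:
```python
from m import *
f=grab("wrist"); s=telemetry.observe(); R=Ro.from_euler("xyz",s["tool_rot"]).as_matrix()
K=f["K"]; D=np.array(f["distortion"],float); print(K[0,0],K[0,2],K[1,2],D.round(3))
for v in (178,184,190,200,210,220,235,250,265,280):
    u=np.array([250,262,275,285,355,365,378,388]); d=f["depth"][v,u]
    n=cv2.undistortPoints(np.c_[u,u*0+v].astype(float).reshape(-1,1,2),K,D).reshape(-1,2)
    P=np.c_[n,np.ones(8)]*d[:,None]@f["W"][:3,:3].T+f["W"][:3,3]; T=(P-s["position"])@R*1000
    print(v,"x",T[[0,-1],0].round(0),"z",T[:,2].round(1))
```

```text
410.17244581237685 318.10830528539407 243.04354354894068 [0.026 0.    0.    0.    0.   ]
178 x [38. 38.] z [135.3 137.  136.3 134.7 135.7 136.5 136.6 135.7]
184 x [49. 50.] z [34.  34.  33.6 35.7 36.  33.2 33.5 32.6]
190 x [48. 48.] z [27.5 27.  28.  27.7 28.7 27.2 28.  26.6]
200 x [44. 44.] z [27.9 27.9 27.2 27.7 27.2 29.1 27.3 27.9]
210 x [41. 40.] z [27.8 27.6 28.  28.  27.5 27.1 28.9 28.9]
220 x [37. 37.] z [26.6 27.2 27.  26.3 27.5 27.2 26.4 27.5]
235 x [31. 31.] z [27.2 26.6 27.6 27.5 28.7 28.1 28.5 28.1]
250 x [25. 25.] z [27.5 27.4 28.1 28.3 28.5 27.1 27.8 28. ]
265 x [19. 19.] z [27.9 27.4 27.7 26.9 27.8 28.3 27.6 28.3]
280 x [13. 13.] z [27.3 28.3 27.7 28.8 27.  27.6 29.1 27.7]
```

Run:
```python
from m import *
g=grab("top"); rect(g,mask(g,(20,0,110),(179,70,255)),(455,244,482,285),.04,"top white")
g=grab("side"); m=mask(g,(105,110,50),(130,255,255)); m[:, :310]=0
rect(g,m,(310,330,380,370),.04,"side blue"); 
rect(g,mask(g,(20,0,130),(179,60,255)),(315,336,375,364),.04,"side white")
```

```text
top white c 527.4 -265.8 size 84.6 48.2 long axis deg -6.8 px 100
side blue c 526.3 -263.3 size 83.2 47.9 long axis deg -6.3 px 136
side white c 527.2 -262.5 size 77.4 42.4 long axis deg -6.4 px 110
```

```bash
python3 -m crank '0 -0.005 -0.012 0 0 0 0;0 -0.0105 -0.025 0 0 0 0;0 -0.0151 -0.036 0 0 0 0;0 -0.016 -0.038 0 0 0 0;0 -0.016 -0.038 0 0 0 0;0 -0.0159 -0.038 0 0 0 0;0 -0.0142 -0.034 0 0 0 0;0 -0.0076 -0.018 0 0 0 0'
python3 -m crank '0 0 0 0 0 0 -3;0 0 0 0 0 0 -5;0 0 0 0 0 0 -5;0 0 0 0 0 0 -3.5;0 0 0 0 0 0 -1.8;0 0 0 0 0 0 0;0 0 0 0 0 0 0;0 0 0 0 0 0 0'
python3 - <<'E'
from m import *
s=telemetry.observe(); R=Ro.from_euler("xyz",s["tool_rot"]).as_matrix(); print(s["position"],np.degrees(s["tool_rot"]),s["qpos"])
print("delta tool mm",(np.array([.5267,-.2644,s["position"][2]])-s["position"])@R*1000)
f=grab("wrist"); save(f,"w3")
E
```

```text
clock: 5.27
position: [0.5241, -0.2703, 0.1349]
tool_rot: [-3.139, 0.0, 2.707]
force: [-1.2, 0.6, -7.3]
grip_width: 0.0144
finger_force: 79.1
clock: 5.93
position: [0.5256, -0.2648, 0.135]
tool_rot: [3.142, -0.001, 3.03]
force: [0.7, -0.2, -6.0]
grip_width: 0.0148
finger_force: 79.2
[ 0.52562102 -0.26477529  0.13498181] [ 1.79999908e+02 -3.12288353e-02  1.73587681e+02] [ 0.34346177  0.60884309  0.03205331  1.7966876  -0.02707056  0.73701287
  1.84869566]
delta tool mm [-1.03031684e+00  4.93448091e-01 -5.60782062e-04]
```

View pics/w3.png

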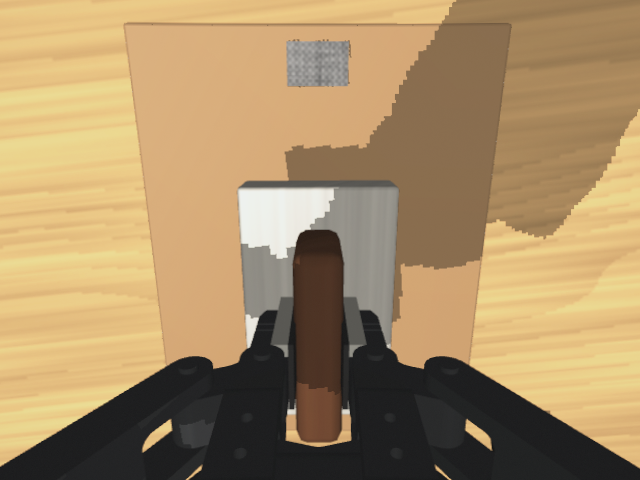

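The block is squared with the case and covers the label entirely; lowering.

```bash
python3 -m crank '0 0 0 0.005 0 0 0;0 0 0 0.009 0 0 0;0 0 0 0.009 0 0 0;0 0 0 0.008 0 0 0;0 0 0 0.006 0 0 0;0 0 0 0.004 0 0 0;0 0 0 0.0015 0 0 0;0 0 0 0 0 0 0'
python3 -m crank '0 0 0 0.001 0 0 0;0 0 0 0.001 0 0 0;0 0 0 0.001 0 0 0;0 0 0 0.001 0 0 0;0 0 0 0.001 0 0 0;0 0 0 0 0 0 0;0 0 0 0 0 0 0;0 0 0 0 0 0 0'
```

```text
clock: 6.65
position: [0.5257, -0.2646, 0.0924]
tool_rot: [3.141, -0.001, 3.031]
force: [0.1, -0.4, -6.2]
grip_width: 0.0144
finger_force: 79.3
clock: 7.32
position: [0.5259, -0.2646, 0.0878]
tool_rot: [-3.142, 0.0, 3.031]
force: [0.5, 0.3, -5.8]
grip_width: 0.0148
finger_force: 79.3
```

```bash
python3 -m crank '0 0 0 0.0005 0 0 0;0 0 0 0.0005 0 0 0;0 0 0 0.0005 0 0 0;0 0 0 0.0005 0 0 0;0 0 0 0.0003 0 0 0;0 0 0 0 0 0 0;0 0 0 0 0 0 0;0 0 0 0 0 0 0'
```

```text
clock: 7.98
position: [0.5258, -0.2646, 0.0864]
tool_rot: [-3.142, 0.0, 3.031]
force: [-6.6, 3.0, 12.0]
grip_width: 0.0151
finger_force: 82.2
```

```bash
python3 -m crank '0 0 0 -0.0006 0 0 0;0 0 0 0 0 0 0;0.02 0 0 0 0 0 0;0.03 0 0 0 0 0 0;0.05 0 0 0 0 0 0;0.07 0 0 0 0 0 0;0.085 0 0 0 0 0 0;0.085 0 0 0 0 0 0'
python3 -m crank '0.085 0 0 -0.005 0 0 0;0.085 0 0 -0.01 0 0 0;0.085 0 0 -0.02 0 0 0;0.085 0 0 -0.03 0 0 0;0.085 0 0 -0.03 0 0 0;0.085 0 0 -0.03 0 0 0;0.085 0 0 -0.025 0 0 0;0.085 0 0 -0.013 0 0 0'
python3 - <<'E'
from m import *
f=grab("wrist"); save(f,"w4"); print(f["W"][:3,3])
rect(f,mask(f,(0,0,140),(180,45,255)),(240,120,400,330),.06,"steel")
rect(f,mask(f,(0,70,15),(12,255,120)),(270,150,370,320),.094,"handle")
E
```

```text
clock: 8.65
position: [0.5259, -0.2646, 0.0861]
tool_rot: [-3.142, 0.0, 3.031]
force: [-0.3, -0.1, 0.1]
grip_width: 0.0767
finger_force: 0.0
clock: 9.32
position: [0.5265, -0.265, 0.2534]
tool_rot: [-3.14, 0.004, 3.031]
force: [0.0, 0.0, 0.4]
grip_width: 0.085
finger_force: 0.0
[ 0.45353257 -0.25675052  0.37524778]
steel c 526.2 -264.7 size 98.3 59.1 long axis deg -6.1 px 546
handle c 523.7 -264.6 size 70.4 14.6 long axis deg -5.9 px 221
```

View pics/w4.png

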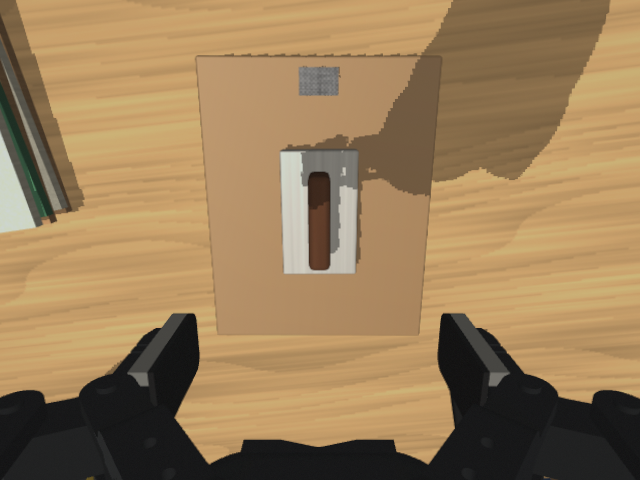

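The weight sits square and centred on the label (steel measured within 1 mm of it). On to the timer.

```bash
python3 -m crank '0.085 0.001 0.02 0 0 0 0;0.085 0.002 0.03 0 0 0 0;0.085 0.0022 0.036 0 0 0 0;0.085 0.0022 0.036 0 0 0 0;0.085 0.0022 0.036 0 0 0 0;0.085 0.0022 0.036 0 0 0 0;0.085 0.0022 0.036 0 0 0 0;0.085 0.0022 0.036 0 0 0 0'
python3 -m crank '0.085 0.0022 0.036 0 0 0 0;0.085 0.0022 0.036 0 0 0 0;0.085 0.0022 0.036 0 0 0 0;0.085 0.0022 0.036 0 0 0 0;0.085 0.0022 0.036 0 0 0 0;0.085 0.0022 0.036 0 0 0 0;0.085 0.002 0.028 0 0 0 0;0.085 0.001 0.012 0 0 0 0'
python3 -m crank '0.085 0 0 0 0 0 3;0.085 0 0 0 0 0 3;0.085 0 0 0 0 0 0.9;0.085 0 0 0 0 0 0;0.085 0 0 0 0 0 0;0.085 0 0 0 0 0 0;0.085 0 0 0 0 0 0;0.085 0 0 0 0 0 0'
python3 - <<'E'
from m import *
f=grab("wrist"); save(f,"w5"); print(f["W"][:3,3])
E
```

```text
clock: 10.03
position: [0.5388, 0.0032, 0.2498]
tool_rot: [3.142, 0.001, 3.031]
force: [1.3, -0.6, 0.3]
grip_width: 0.085
finger_force: 0.0
clock: 10.7
position: [0.5503, 0.2623, 0.2494]
tool_rot: [3.14, -0.0, 3.035]
force: [-1.2, 0.2, 0.5]
grip_width: 0.0853
finger_force: 0.0
clock: 11.37
position: [0.5512, 0.2576, 0.2492]
tool_rot: [3.142, -0.0, 2.911]
force: [-0.2, 0.0, -0.6]
grip_width: 0.0847
finger_force: 0.0
[0.48022099 0.2743373  0.37127637]
```

View pics/w5.png

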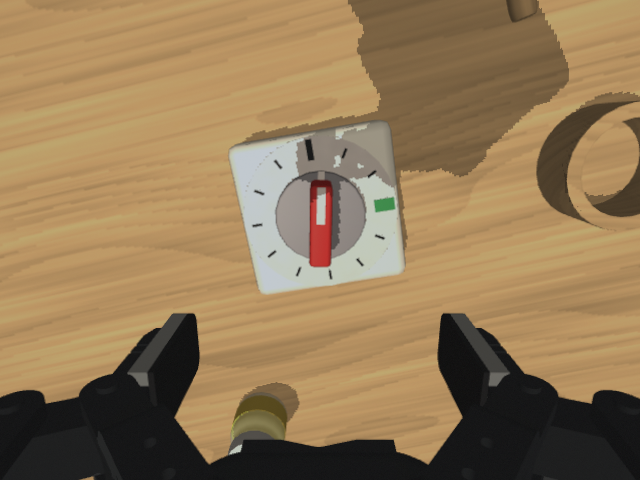

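The timer's black zero mark is at (309,149), the green mark at (384,205), and the red bar runs from (321,180) to (320,266) with its pointer near the zero mark.

Run:
```python
from m import *
f=grab("wrist"); s=telemetry.observe(); print(s["position"],np.degrees(s["tool_rot"]))
b=rect(f,mask(f,(0,150,40),(8,255,255))|mask(f,(172,150,40),(180,255,255)),(280,165,360,280),.092,"bar")
g=rect(f,mask(f,(45,80,40),(85,255,255)),(360,185,405,225),.048,"green")
z=rect(f,mask(f,(0,0,0),(180,120,50)),(298,135,320,165),.048,"zero")
d=cv2.inRange(cv2.cvtColor(f["pixels"],cv2.COLOR_RGB2HSV),np.array((0,0,95)),np.array((180,45,255)))
rect(f,d,(215,100,420,310),.048,"box top")
for n,p in(("green",g),("zero",z)): print(n,np.hypot(p[0]-b[0],p[1]-b[1]),np.degrees(np.arctan2(p[1]-b[1],p[0]-b[0])))
```

```text
[0.55121174 0.25767183 0.24911536] [-1.79998905e+02  3.19091000e-04  1.66785172e+02]
bar c 549.1 259.9 size 62.0 14.7 long axis deg -13.5 px 200
green c 555.6 310.8 size 15.3 9.4 long axis deg 86.4 px 57
zero c 500.3 262.4 size 14.8 3.9 long axis deg -3.8 px 45
box top c 550.5 259.3 size 126.8 125.2 long axis deg -3.8 px 587
green 51.35029811258673 82.797718820584
zero 48.9309571031757 177.0265826805178
```

```bash
python3 -m crank '0.085 0.0008 0.001 0.03 0 0 0;0.085 0 0 0.03 0 0 0;0.085 0 0 0.03 0 0 0;0.085 0 0 0.03 0 0 0;0.085 0 0 0.025 0 0 0;0.085 0 0 0.015 0 0 0;0.085 0 0 0.007 0 0 0;0.085 0 0 0.002 0 0 0'
python3 -m crank '0.06 0 0 0 0 0 0;0.04 0 0 0 0 0 0;0.025 0 0 0 0 0 0;0.015 0 0 0 0 0 0;0.0 0 0 0 0 0 0;0 0 0 0 0 0 0;0 0 0 0 0 0 0;0 0 0 0 0 0 0' 60
```

```text
clock: 12.13
position: [0.5502, 0.2587, 0.079]
tool_rot: [-3.14, -0.001, 2.911]
force: [0.4, -0.4, 0.9]
grip_width: 0.0845
finger_force: 0.0
clock: 12.8
position: [0.5509, 0.2591, 0.0808]
tool_rot: [3.141, 0.001, 2.91]
force: [-1.1, -0.2, 7.1]
grip_width: 0.0153
finger_force: 58.4
```

Already 7 N down; add a little, then turn in small steps.

```bash
python3 -m crank '0 0 0 0.0004 0 0 0;0 0 0 0.0003 0 0 0;0 0 0 0 0 0 0;0 0 0 0 0 0 0;0 0 0 0 0 0 1;0 0 0 0 0 0 2;0 0 0 0 0 0 2;0 0 0 0 0 0 0'
python3 - <<'E'
from workcell import telemetry
s=telemetry.observe(); print(s["force"],s["moment"])
E
```

```text
clock: 13.47
position: [0.5509, 0.2592, 0.0807]
tool_rot: [3.141, 0.001, 2.821]
force: [-4.3, -1.1, 17.4]
grip_width: 0.0152
finger_force: 59.9
[-4.33401088 -1.14496717 17.41517048] [-0.52396018  1.11820635  0.03218446]
```

```bash
python3 -m crank '0 0 0 0 0 0 3;0 0 0 0 0 0 5;0 0 0 0 0 0 5;0 0 0 0 0 0 5;0 0 0 0 0 0 5;0 0 0 0 0 0 5;0 0 0 0 0 0 5;0 0 0 0 0 0 3'
python3 - <<'E'
from m import *
s=telemetry.observe(); print(s["force"],s["moment"])
f=grab("top")
rect(f,mask(f,(45,80,50),(85,255,255)),(215,240,245,290),.048,"green (start 556.1 310.8)")
save(f,"t2")
E
```

```text
clock: 14.13
position: [0.5512, 0.2595, 0.0807]
tool_rot: [3.14, -0.0, 2.191]
force: [-3.2, 0.3, 16.4]
grip_width: 0.015
finger_force: 59.4
[-3.23320293  0.251837   16.39327999] [-0.08253247  0.7084976   0.3016205 ]Traceback (most recent call last):
  File "<stdin>", line 4, in <module>
  File "m.py", line 5, in rect
    c=max(cs,key=cv2.contourArea)
ValueError: max() iterable argument is empty
```

```bash
python3 -m crank '0 0 0 0 0 0 4;0 0 0 0 0 0 5;0 0 0 0 0 0 5.5;0 0 0 0 0 0 5.5;0 0 0 0 0 0 5.5;0 0 0 0 0 0 5.5;0 0 0 0 0 0 5;0 0 0 0 0 0 4'
python3 -m crank '0 0 0 0 0 0 0;0 0 0 0 0 0 0;0 0 0 -0.0005 0 0 0;0 0 0 0 0 0 0;0.02 0 0 0 0 0 0;0.03 0 0 0 0 0 0;0.055 0 0 0 0 0 0;0.085 0 0 0 0 0 0'
python3 -m crank '0.085 0 0 0 0 0 0;0.085 0 0 -0.005 0 0 0;0.085 0 0 -0.02 0 0 0;0.085 0 0 -0.03 0 0 0;0.085 0 0 -0.035 0 0 0;0.085 0 0 -0.035 0 0 0;0.085 0 0 -0.03 0 0 0;0.085 0 0 -0.015 0 0 0'
python3 - <<'E'
from m import *
f=grab("wrist"); save(f,"w6")
E
```

```text
clock: 14.85
position: [0.5516, 0.2597, 0.0807]
tool_rot: [3.139, -0.002, 1.493]
force: [1.0, 0.1, 12.3]
grip_width: 0.0153
finger_force: 59.1
clock: 15.52
position: [0.5505, 0.2589, 0.0798]
tool_rot: [-3.141, 0.0, 1.497]
force: [-0.4, -0.3, -0.0]
grip_width: 0.0531
finger_force: 0.0
clock: 16.18
position: [0.5515, 0.259, 0.2541]
tool_rot: [3.138, -0.002, 1.497]
force: [0.1, -0.3, 0.7]
grip_width: 0.0849
finger_force: 0.0
```

View pics/w6.png

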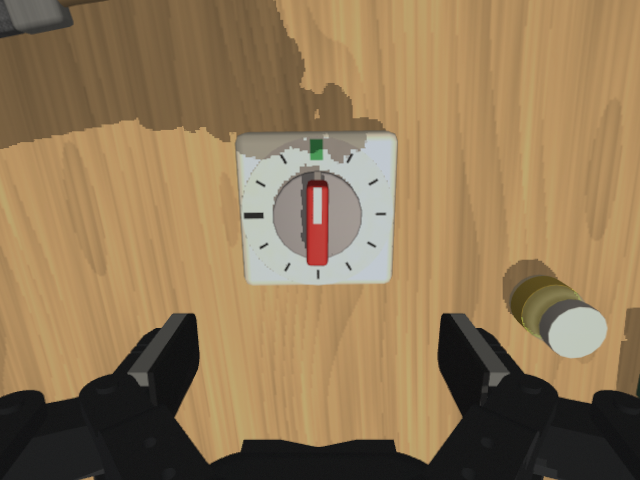

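The pointer, at (317,185), lines up with the green mark at (316,149). I'll confirm that the timer hasn't moved and the weight is still in place, then hand in.

Run:
```python
from m import *
f=grab("wrist")
b=rect(f,mask(f,(0,150,40),(8,255,255))|mask(f,(172,150,40),(180,255,255)),(280,165,360,280),.092,"bar")
g=rect(f,mask(f,(45,80,40),(85,255,255)),(300,130,335,170),.048,"green (was 555.6 310.8)")
z=rect(f,mask(f,(0,0,0),(180,120,50)),(240,205,270,225),.048,"zero (was 500.3 262.4)")
t=grab("side"); rect(t,mask(t,(0,0,60),(180,50,255)),(300,300,390,372),.06,"steel side view")
print("clock",telemetry.observe()["clock"]); bot.job_done()
```

```text
bar c 552.2 261.7 size 61.2 14.5 long axis deg 85.3 px 195
green (was 555.6 310.8) c 554.6 310.7 size 14.5 8.7 long axis deg 85.7 px 58
zero (was 500.3 262.4) c 499.8 261.8 size 14.0 2.5 long axis deg -4.3 px 40
steel side view c 525.0 -274.5 size 100.3 78.9 long axis deg -6.0 px 180
clock 16.3333
the job is handed in; nothing more can be done
```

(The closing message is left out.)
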